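Load the dry-block heater

TASK

Get the dry-block heater ready for the run: first, before lifting any of the vessels, push the blue filler bar fully down into the open gap at the left-hand end of the heater's well. Then stand the square white bottle, the amber jar and the red-capped vial upright, each fully down in the block whose pocket is made for its shape and size (any of the four bores will do for the vial), and let go of everything. Keep the vessels upright all along, and leave the black-capped vial and the tape roll where they are.

Things in the scene. Friction and masses are not known exactly. Their poses are not given: they have to be found in the camera images.
- filler: Loose blue metal filler bar, about 0.15 kg, standing on its foot: 68 mm long (x), 20 mm thick (y), 40 mm high, the lower long edges rounded at 5 mm radius. On it a steel lifting lug, 34 mm long (x), 10 mm thick (y), rising from z = 40 to 66 mm: grip it across the 10 mm. Origin: centre of the underside, z up. Either way round is the same.
- bottle: Loose square white plastic bottle with a black cap, about 0.2 kg, upright: 49 by 49 mm, 116 mm tall; the straight square body reaches up to about 70 mm, then it narrows to the cap. Origin: centre of the underside, x and y along its sides.
- jar: Loose round amber glass jar with a wide white screw cap, about 0.13 kg, upright: 56 mm diameter up to z = 48 mm, cap 53 mm diameter up to 67 mm. Origin: centre of the underside.
- vial_red: Loose small glass vial with a red screw cap, about 16 g, upright: 22 mm diameter, 51 mm tall. Origin: centre of the underside.
- heater: Fixed white heater, 312 mm wide (y), x -71 (grey front panel) to +52, rim z 70 mm. Origin: on the worktop under the well's centre; x to the rear, y left. Well 80 (x) by 288 mm (y), floor z 35; 3 blocks in it, tops z 75. Gap for the filler at the left (+y) end: y 119 to 144 mm (centre x 0, y 131.5), 80 long in x, 40 deep. Filler home: long side along x, underside at z 35, shoulders at z 75.
- block_square: Block with one square pocket for the bottle: 56 by 56 mm, in the middle, 30 mm deep (pocket floor at z = +10 mm), sides along the block's x and y. Fixed aluminium block 76 (x) by 86 (y) by 40 mm high, in the heater's well, axes as the heater's; the three blocks stand in any order at heater y = -100, -12, +76 mm, x = 0. Origin: centre of its underside, on the well floor; its top is at z = +40.
- block_round: Block with one large round pocket for the jar: 64 mm diameter, in the middle, 30 mm deep (pocket floor at z = +10 mm). Fixed aluminium block 76 (x) by 86 (y) by 40 mm high, in the heater's well, axes as the heater's; the three blocks stand in any order at heater y = -100, -12, +76 mm, x = 0. Origin: centre of its underside, on the well floor; its top is at z = +40.
- block_vials: Block with four round bores for vials, each 28 mm diameter and 25 mm deep (bore floor at z = +15 mm), centred at x = +-18 mm, y = +-20 mm. Fixed aluminium block 76 (x) by 86 (y) by 40 mm high, in the heater's well, axes as the heater's; the three blocks stand in any order at heater y = -100, -12, +76 mm, x = 0. Origin: centre of its underside, on the well floor; its top is at z = +40.
- vial_black: Loose vial like the red-capped one (22 mm diameter, 51 mm tall) but with a black cap; not part of the job, to be left alone. Origin: centre of the underside.
- tape_roll: Loose roll of beige tape lying flat, 98 mm across, 25 mm high; to be left alone. Origin: centre of the underside.
There are look-alikes about, which are no part of the job. What is shaped like the vial_red but green, purple or yellow is not meant.

How it is judged:
By the outcome, as a careful person would: the job done as asked, in the order asked, and still so for the second after the job is handed in, with the robot touching nothing.
It also fails if it takes over 99 s, if anything falls off the work surface, if the arm or the gripper's body presses on something with over 40 N, if the wrist force passes 120 N, or if a joint passes its speed limit or range.

ROBOT

A 6-joint arm with a two-finger parallel gripper is mounted at the origin on a cart in front of the work surface, level with it; the furniture and walls round the work are solid. World frame = base frame: x ahead of the robot, y to its left, z up, the work surface at z = 0. Lengths are in m, angles in rad, forces in N, time in s.
With the tool pointing down it reaches from about 0.225 to 0.875 m from the base axis. Payload 3.4 kg.
Tool frame: the origin (TCP) lies at the very end of the fingers, on their centre line; the grasp point (between the pads) lies 19 mm behind it; z points along the fingers, y is the line along which they close (so a half turn about z gives the same grasp; the last joint's range is limited). The gripper opens to 85 mm and grips with 20 to 120 N. Pads are 22 mm wide; open, the fingers measure 114 mm over their backs; the gripper's body (76 mm by 85 mm) begins 54 mm behind the grasp point. The pads swing forward as they close: fully open they stand 13 mm farther back than shut.
Start: joints at [-1.312, 0.276, 1.505, -0, 1.361, -0.121], TCP at [0.213, -0.534, 0.231] pointing down, gripper open.
Joint ranges: [-2.89, 2.89], [-0.75, 2.08], [0.22, 2.7], [-1.18, 4.32], [0.11, 2.71], [-2.7, 2.7]. Speed limits (rad/s): [2.57, 2.57, 3.14, 3.14, 3.14, 3.14].

INTERFACE

Orientations are given as a unit quaternion [w, x, y, z].
In Python, from rig import get_state, optics, sign_off gives the robot as it stands.
- The arm moves only by the tool send_rows, never from a script. Its argument "increments" is a list of rows, each an object with "gripper": the gripper's target within -1 to 1 (shut at 1, half-way at 0, fully open at -1); "linear": the shift along the world's x, y, z in m, a list of three; "delta_rot": the turn, a rotation vector about the world's x, y, z in rad, a list of three. In form: [{"gripper": gripper, "linear": [dx, dy, dz], "delta_rot": [rx, ry, rz]}, ...]. A call has 1 to 8 rows; each row is the pose to reach, as a shift and turn from the pose commanded when the call began; what a row does not reach only later rows make up. A row lasts 1/10 s, in which the tool goes at most 50 mm and 8.59 degrees, less where a joint would pass 70% of its speed; a pose out of reach is approached as far as the arm can. A call with a gripper value outside its range is refused whole. The fingers move at their own pace and stop on an object; "newtons" is the grip in N (left out, the last holds). Time passes only in rows, so rows that repeat a pose let the fingers close. It gives the time, the measured TCP pose, the force, the opening and the grip force at its end, in the units of the state.
- get_state(): the state, without advancing time (a new reading comes with each control period).
- optics.get_image(name): name is "scene" or "top" or "wrist"; returns a dict with "pixels" (400x640x3 uint8, blue, green, red), "K" (3x3 intrinsics, pixels), "k1" (the pictures are not rectified: a ray, as slopes to the right and down, at radius r is drawn at 1 + k1 r^2 times it, then the intrinsics apply), "rvec" (rotation vector, rad) and "tvec" (3), from world to camera coordinates, as OpenCV has them; the wrist camera has in their place "T_tool_cam" (4x4, takes a point from camera to tool coordinates, whose origin is the TCP and whose axes are the flange's). Camera axes: x right, y down, z forward; pixel columns grow to the right and rows downward; lengths in m; the calibration is good to about 2 mm. A picture is of the moment at which its call begins: read the wrist's pose just before it. There is no depth.
- sign_off(): hands the job in; it is judged then, once.
The state is a dict: "clock": time; "qpos": joint angles; "qd": joint speeds; "effort": joint torques, N m; "position": TCP position; "ee_rot": TCP orientation; "contact_force": force on the tool from outside, world axes, zero at the start; "moment": the same for the moment, N m; "width": finger opening in m; "gripper_force": force on a finger pad.
Only numpy, scipy, OpenCV 4.12 (cv2) and the standard library are available. Lean on these libraries where they do the work, as an engineer would, in place of code of your own. Each camera call takes 0.05 s, during which the arm holds its last target. There are 200 camera calls.

## Working session

There is one attempt and no reset: what is moved stays moved. The work goes in short steps, Python scripts to look and compute and a tool call to move; the robot and the scene stay as the last step left them, time stands still between calls to the robot, and variables do not carry over. Pictures are saved under pics/ and viewed, at most 14 in all, crops included, and the job is handed in when it is done.

Besides the shell and the picture viewer there is one more tool, called after ">>>" as name(argument=value, ...), one argument or row to a line, values as JSON. send_rows: Moves the arm, as the interface text tells. Its arguments: {"type":"object","properties":{"increments":{"type":"array"},"newtons":{"type":"number"}},"required":["increments"]}

```bash
mkdir -p pics; cat > h.py <<'E'
import numpy as np, cv2
from scipy.spatial.transform import Rotation as R
from rig import get_state, optics, sign_off
def cam(name):
    s=get_state(); im=optics.get_image(name)
    K=np.array(im["K"]); 
    if name=="wrist":
        T=np.array(im["T_tool_cam"]); q=s["ee_rot"]
        Rt=R.from_quat([q[1],q[2],q[3],q[0]]).as_matrix()
        Rc=Rt@T[:3,:3]; c=Rt@T[:3,3]+np.array(s["position"])
    else:
        Rw=cv2.Rodrigues(np.array(im["rvec"],float))[0]; Rc=Rw.T; c=-Rc@np.array(im["tvec"],float).ravel()
    return dict(px=np.array(im["pixels"]),K=K,k1=float(im["k1"]),Rc=Rc,c=c)
def ray(C,uv):
    uv=np.atleast_2d(np.array(uv,float)).reshape(-1,1,2)
    d=np.array([C["k1"],0,0,0,0])
    n=cv2.undistortPoints(uv,C["K"],d,None).reshape(-1,2)
    return np.c_[n,np.ones(len(n))]@C["Rc"].T
def onz(C,uv,z):
    r=ray(C,uv); return C["c"]+r*((z-C["c"][2])/r[:,2])[:,None]
def proj(C,P):
    P=np.atleast_2d(P); rv=cv2.Rodrigues(C["Rc"].T)[0]; t=-C["Rc"].T@C["c"]
    return cv2.projectPoints(P.astype(float),rv,t,C["K"],np.array([C["k1"],0,0,0,0.]))[0].reshape(-1,2)
E
python3 - <<'E'
from h import *
s=get_state(); print({k:np.round(v,3).tolist() for k,v in s.items()})
for n in ["scene","top","wrist"]:
    C=cam(n); cv2.imwrite(f"pics/{n}0.png",C["px"]); print(n,C["c"].round(3),C["Rc"].round(2).tolist(),C["K"][0,0],C["k1"])
E
```

```text
{'clock': 0.0, 'qpos': [-1.312, 0.277, 1.506, 0.0, 1.361, -0.121], 'qd': [-0.001, 0.001, -0.002, -0.001, -0.0, -0.001], 'effort': [-0.001, -41.678, -24.581, -0.0, 0.011, -0.0], 'position': [0.213, -0.534, 0.23], 'ee_rot': [-0.001, 0.982, 0.189, -0.0], 'contact_force': [-0.483, -0.349, 0.505], 'moment': [-0.035, -0.002, 0.065], 'gripper_force': 0.0, 'width': 0.086}
scene [0.154 0.757 0.524] [[-0.89, -0.23, 0.4], [-0.46, 0.43, -0.78], [0.0, -0.87, -0.49]] 391.5652198811333 -0.015376008357350791
top [0.443 0.004 0.95 ] [[0.02, -0.99, 0.12], [-1.0, -0.02, -0.02], [0.02, -0.12, -0.99]] 419.5663246265095 -0.012488963367087592
wrist [ 0.278 -0.508  0.372] [[0.37, -0.89, -0.26], [-0.93, -0.36, -0.1], [-0.0, 0.28, -0.96]] 348.6820357228621 -0.06466861910497777
```

View pics/top0.png

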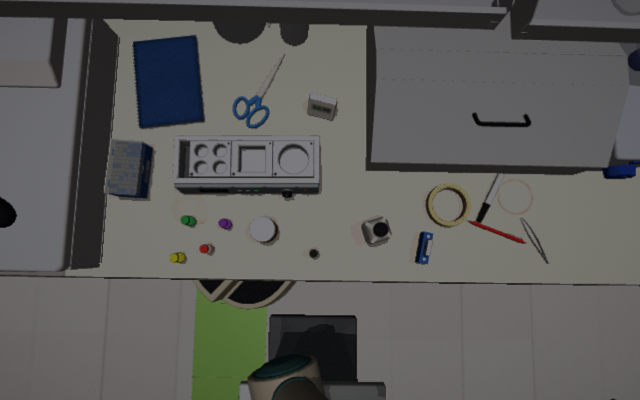

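View pics/scene0.png

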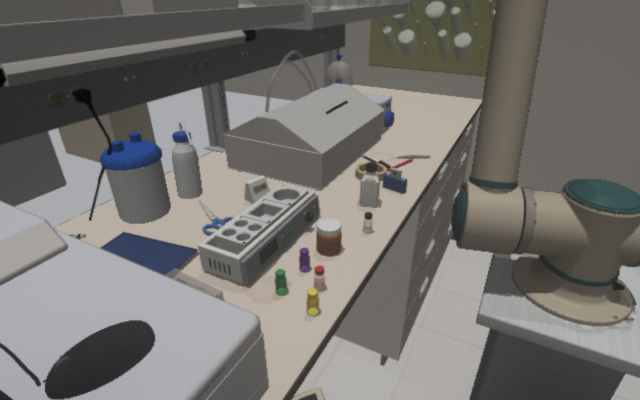

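The top view shows the heater at u 174–320, v 135–190, with its gap at the left. The blocks run vials, square, round from left to right. Other positions: jar (263,230), red vial (206,249), bottle (376,230), filler (425,248), black vial (314,253) and tape (449,205).

```bash
python3 - <<'E'
from h import *
p=cv2.imread("pics/top0.png"); a=cv2.resize(p[128:200,168:328],None,fx=5,fy=5,interpolation=cv2.INTER_CUBIC)
b=cv2.resize(p[210:270,360:440],None,fx=4,fy=4,interpolation=cv2.INTER_CUBIC)
c=cv2.resize(p[210:270,190:285],None,fx=4,fy=4,interpolation=cv2.INTER_CUBIC)
o=np.zeros((600,800,3),np.uint8); o[:360,:800]=a; o[360:600,:320]=b; o[360:600,320:700]=c
o=cv2.convertScaleAbs(o,alpha=1.3,beta=10); cv2.imwrite("pics/crop1.png",o)
E
```

```text
(no output)
```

View pics/crop1.png

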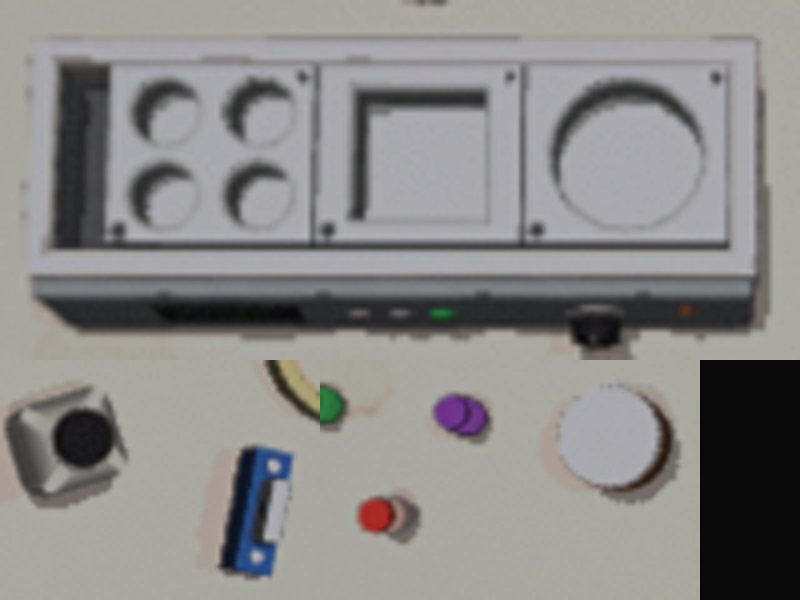

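```bash
cat >> h.py <<'E'
def fit2(H,W): # heater->world planar
    H=np.array(H,float);W=np.array(W,float)[:,:2];h0=H.mean(0);w0=W.mean(0);A=(H-h0);B=(W-w0)
    th=np.arctan2((A[:,0]*B[:,1]-A[:,1]*B[:,0]).sum(),(A*B).sum()); c,s=np.cos(th),np.sin(th);Rm=np.array([[c,-s],[s,c]])
    t=w0-Rm@h0; return th,t,((H@Rm.T+t)-W)
E
python3 - <<'E'
from h import *
C=cam("top")
f=lambda x,y:((x+.5)/5-.5+168,(y+.5)/5-.5+128)
px=[f(*p) for p in [(165,112),(258,112),(165,195),(258,194),(352,87),(490,87),(490,222),(350,222),(629,155)]]
H=[(18,96),(18,56),(-18,96),(-18,56),(28,16),(28,-40),(-28,-40),(-28,16),(0,-100)]
th,t,r=fit2(np.array(H)/1e3,onz(C,px,.075)); print("heater",th,t,(r*1e3).round(1).tolist())
q=lambda x,y,u0:((x+.5-u0)/4-.5+(360 if u0==0 else 190),(y+.5-360)/4-.5+210)
for n,x,y,u0,z in [("red",376,515,320,.051),("jar",610,437,320,.067),("bottlecap",83,438,0,.116),("lugA",280,480,0,.066),("lugB",272,543,0,.066),
 ("fA",247,449,0,.04),("fB",290,453,0,.04),("fC",270,575,0,.04),("fD",233,570,0,.04),
 ("b1",8,425,0,.07),("b2",95,388,0,.07),("b3",122,460,0,.07),("b4",45,505,0,.07)]:
    print(n,onz(C,q(x,y,u0),z).round(4)[0,:2])
E
```

```text
heater 0.01862027564597499 [0.6309261 0.1498619] [[0.1, -0.3], [0.0, -1.0], [-0.2, 0.9], [-0.6, -0.1], [-0.9, -1.5], [-1.1, 1.0], [1.2, 1.9], [1.3, -1.1], [0.3, 0.3]]
red [0.4402 0.2359]
jar [0.4828 0.1118]
bottlecap [ 0.4842 -0.1291]
lugA [ 0.4662 -0.2415]
lugB [ 0.4332 -0.2368]
fA [ 0.4834 -0.2308]
fB [ 0.4816 -0.2544]
fC [ 0.4157 -0.2425]
fD [ 0.4181 -0.2224]
b1 [ 0.4926 -0.0969]
b2 [ 0.5129 -0.1428]
b3 [ 0.4752 -0.157 ]
b4 [ 0.4511 -0.1165]
```

The heater fits within 2 mm: origin (0.631, 0.150), yaw 0.019. The filler is near (0.450, -0.239), yaw about -0.145. I'm moving above it for a close look.

>>> send_rows(
  increments=[
    {"gripper": -1, "linear": [0.03, 0.037, 0], "delta_rot": [0, 0, -0.07]},
    {"gripper": -1, "linear": [0.06, 0.074, 0], "delta_rot": [0, 0, -0.14]},
    {"gripper": -1, "linear": [0.09, 0.111, 0], "delta_rot": [0, 0, -0.21]},
    {"gripper": -1, "linear": [0.12, 0.148, 0], "delta_rot": [0, 0, -0.28]},
    {"gripper": -1, "linear": [0.15, 0.185, 0], "delta_rot": [0, 0, -0.35]},
    {"gripper": -1, "linear": [0.18, 0.222, 0], "delta_rot": [0, 0, -0.42]},
    {"gripper": -1, "linear": [0.21, 0.26, 0], "delta_rot": [0, 0, -0.48]},
    {"gripper": -1, "linear": [0.237, 0.295, 0], "delta_rot": [0, 0, -0.525]},
  ],
  newtons=60,
)

```text
clock: 1.0
position: [0.4512, -0.2371, 0.2314]
ee_rot: [0.0, 0.997, -0.073, 0.0]
contact_force: [1.2, -0.7, -0.5]
width: 0.0854
gripper_force: 0.0
```

>>> send_rows(
  increments=[
    {"gripper": -0.5, "linear": [0, 0, -0.04], "delta_rot": [0, 0, 0]},
    {"gripper": -0.5, "linear": [0, 0, -0.04], "delta_rot": [0, 0, 0]},
    {"gripper": -0.5, "linear": [0, 0, -0.04], "delta_rot": [0, 0, 0]},
  ],
)

```text
clock: 1.3
position: [0.4496, -0.2389, 0.191]
ee_rot: [-0.0, 0.997, -0.072, -0.001]
contact_force: [0.2, -0.3, 0.3]
width: 0.0642
gripper_force: 0.0
```

```bash
python3 - <<'E'
from h import *
s=get_state(); print(s["position"],s["ee_rot"],s["width"],s["contact_force"],s["qd"])
C=cam("wrist"); cv2.imwrite("pics/w1.png",C["px"]); 
import pickle; pickle.dump(C,open("w1.pkl","wb"))
E
```

```text
[ 0.44955696 -0.2389      0.19102798] [-3.68175801e-04  9.97372170e-01 -7.24393282e-02 -1.07781728e-03] 0.0642234297338642 [ 0.22260588 -0.26799246  0.31329005] [-0.01850902 -0.01944807 -0.04361647 -0.00023926 -0.00630827  0.00141736]
```

View pics/w1.png

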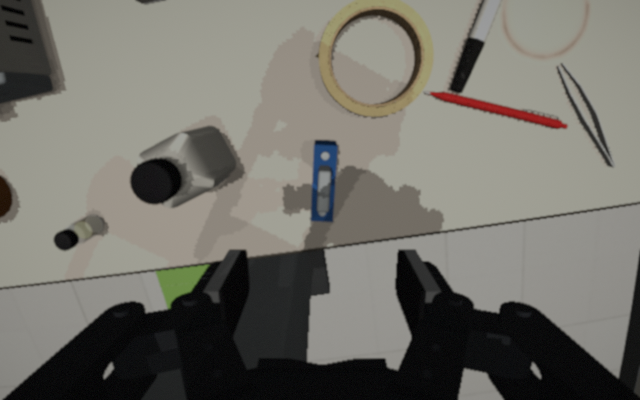

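The wrist view shows the filler at (312–337, 142–221), the bottle cap at (156,181) and the black vial at (66,239). I'm measuring the filler's top face and lug.

```bash
python3 - <<'E'
from h import *
import pickle; C=pickle.load(open("w1.pkl","rb")); p=C["px"].astype(int)
m=((p[...,0]-p[...,2]>50)&(p[...,0]>95)).astype(np.uint8); m[:, :280]=0;m[:,360:]=0;m[:130]=0
print(p[146:226:6,325].tolist()); print(p[185,308:342:2].tolist())
ys,xs=np.nonzero(m); hull=cv2.convexHull(np.c_[xs,ys].astype(np.int32)).reshape(-1,2)
P=onz(C,hull,.04)[:,:2]; r=cv2.minAreaRect((P*1000).astype(np.float32)); print(r, xs.min(),xs.max(),ys.min(),ys.max())
w=((p.max(2)-p.min(2)<25)&(p.min(2)>120)).astype(np.uint8); w=cv2.bitwise_and(w,cv2.fillConvexPoly(np.zeros_like(m),hull,1)); w[:163]=0;w[217:]=0
n,l,st,ce=cv2.connectedComponentsWithStats(w); i=1+st[1:,4].argmax(); ys,xs=np.nonzero(l==i)
P=onz(C,np.c_[xs,ys],.066)[:,:2]; print(st[i],cv2.minAreaRect((P*1000).astype(np.float32)))
E
```

```text
[[106, 64, 32], [130, 125, 119], [146, 145, 141], [103, 65, 38], [75, 76, 74], [145, 145, 142], [143, 144, 140], [85, 85, 83], [77, 77, 76], [99, 100, 97], [97, 98, 95], [92, 87, 82], [71, 42, 22], [82, 89, 93]]
[[90, 98, 103], [98, 103, 108], [116, 88, 73], [123, 76, 40], [111, 69, 42], [111, 107, 103], [139, 140, 137], [140, 141, 138], [128, 129, 127], [117, 118, 115], [85, 87, 84], [73, 60, 52], [78, 46, 24], [81, 59, 49], [81, 86, 90], [81, 88, 93], [81, 89, 94]]
((462.867431640625, -243.1673126220703), (18.324275970458984, 38.10123825073242), 78.77410888671875) 313 336 145 189
[319 172  11  16 119] ((458.55767822265625, -241.90760803222656), (7.164892196655273, 12.775150299072266), 73.66301727294922)
```

```bash
python3 - <<'E'
from h import *
import pickle; C=pickle.load(open("w1.pkl","rb")); p=C["px"].astype(int)
m=((p[...,0]>1.5*p[...,2])&(p[...,0]>55)).astype(np.uint8); m[:, :290]=0;m[:,350:]=0;m[:144]=0;m[235:]=0
ys,xs=np.nonzero(m); hull=cv2.convexHull(np.c_[xs,ys].astype(np.int32)).reshape(-1,2)
P=onz(C,hull,.04)[:,:2]; r=cv2.minAreaRect((P*1000).astype(np.float32)); print(r, xs.min(),xs.max(),ys.min(),ys.max())
for v in (168,172,178,184,190,196,202,208,212,216): print(v,[(u,"B" if m[v,u] else ".") [1] for u in range(308,340)].__str__().replace("', '",""))
E
```

```text
((449.68853759765625, -240.3992919921875), (19.236906051635742, 68.17789459228516), 78.44014739990234) 312 336 144 220
168 ['......BBBBB...........BBBBBB....']
172 ['......BBBB..............BBBB....']
178 ['.....BBBBB.............BBBB.....']
184 ['.....BBBB..............BBBB.....']
190 ['.....BBBB.............BBBBB.....']
196 ['....BBBBB.............BBBB......']
202 ['....BBBBB.............BBBB......']
208 ['....BBBBB............BBBB.......']
212 ['....BBBBBB.........BBBBBB.......']
216 ['....BBBBBBBBB..BBBBBBBBB........']
```

>>> send_rows(
  increments=[
    {"gripper": -0.5, "linear": [0, -0.0015, -0.04], "delta_rot": [0, 0, -0.045]},
    {"gripper": -0.5, "linear": [0, -0.0015, -0.08], "delta_rot": [0, 0, -0.045]},
    {"gripper": -0.5, "linear": [0, -0.0015, -0.12], "delta_rot": [0, 0, -0.045]},
    {"gripper": -0.5, "linear": [0, -0.0015, -0.147], "delta_rot": [0, 0, -0.045]},
    {"gripper": 1, "linear": [0, -0.0015, -0.147], "delta_rot": [0, 0, -0.045]},
    {"gripper": 1, "linear": [0, -0.0015, -0.147], "delta_rot": [0, 0, -0.045]},
    {"gripper": 1, "linear": [0, -0.0015, -0.147], "delta_rot": [0, 0, -0.045]},
    {"gripper": 1, "linear": [0, -0.0015, -0.147], "delta_rot": [0, 0, -0.045]},
  ],
  newtons=60,
)

```text
clock: 2.15
position: [0.4517, -0.2417, 0.0466]
ee_rot: [0.001, 0.995, -0.095, 0.002]
contact_force: [0.3, -0.0, 2.4]
width: 0.0086
gripper_force: 58.7
```

>>> send_rows(
  increments=[
    {"gripper": 1, "linear": [0, 0, 0], "delta_rot": [0, 0, 0]},
    {"gripper": 1, "linear": [0, 0, 0], "delta_rot": [0, 0, 0]},
    {"gripper": 1, "linear": [0, 0, 0], "delta_rot": [0, 0, 0]},
  ],
)

```text
clock: 2.45
position: [0.4517, -0.2416, 0.0466]
ee_rot: [0.001, 0.995, -0.095, 0.002]
contact_force: [0.2, -0.1, 7.5]
width: 0.0083
gripper_force: 59.4
```

>>> send_rows(
  increments=[
    {"gripper": 1, "linear": [0, 0, 0.03], "delta_rot": [0, 0, 0]},
    {"gripper": 1, "linear": [0, 0, 0.07], "delta_rot": [0, 0, 0]},
    {"gripper": 1, "linear": [0, 0, 0.115], "delta_rot": [0, 0, 0]},
    {"gripper": 1, "linear": [0, 0, 0.15], "delta_rot": [0, 0, 0]},
    {"gripper": 1, "linear": [0.01, 0.03, 0.16], "delta_rot": [0, 0, 0.02]},
    {"gripper": 1, "linear": [0.022, 0.07, 0.16], "delta_rot": [0, 0, 0.04]},
    {"gripper": 1, "linear": [0.036, 0.11, 0.16], "delta_rot": [0, 0, 0.06]},
    {"gripper": 1, "linear": [0.05, 0.15, 0.16], "delta_rot": [0, 0, 0.08]},
  ],
)

```text
clock: 3.25
position: [0.5004, -0.0892, 0.2054]
ee_rot: [0.0, 0.998, -0.055, 0.001]
contact_force: [-0.4, -0.6, -2.5]
width: 0.0085
gripper_force: 58.9
```

>>> send_rows(
  increments=[
    {"gripper": 1, "linear": [0.014, 0.045, 0], "delta_rot": [0, 0, 0.02]},
    {"gripper": 1, "linear": [0.028, 0.09, 0], "delta_rot": [0, 0, 0.04]},
    {"gripper": 1, "linear": [0.042, 0.135, 0], "delta_rot": [0, 0, 0.06]},
    {"gripper": 1, "linear": [0.056, 0.18, 0], "delta_rot": [0, 0, 0.08]},
    {"gripper": 1, "linear": [0.07, 0.225, 0], "delta_rot": [0, 0, 0.1]},
    {"gripper": 1, "linear": [0.084, 0.27, 0], "delta_rot": [0, 0, 0.12]},
    {"gripper": 1, "linear": [0.098, 0.31, 0], "delta_rot": [0, 0, 0.13]},
    {"gripper": 1, "linear": [0.112, 0.34, 0], "delta_rot": [0, 0, 0.13]},
  ],
)

```text
clock: 4.05
position: [0.6121, 0.2524, 0.205]
ee_rot: [-0.0, 1.0, 0.011, 0.0]
contact_force: [0.9, -0.6, -1.6]
width: 0.0086
gripper_force: 58.9
```

>>> send_rows(
  increments=[
    {"gripper": 1, "linear": [0.01, 0.02, 0], "delta_rot": [0, 0, 0]},
    {"gripper": 1, "linear": [0.015, 0.033, 0], "delta_rot": [0, 0, 0]},
    {"gripper": 1, "linear": [0.015, 0.033, 0], "delta_rot": [0, 0, 0]},
  ],
)

```text
clock: 4.35
position: [0.6273, 0.2839, 0.2043]
ee_rot: [-0.0, 1.0, 0.011, 0.0]
contact_force: [0.2, -0.8, -2.3]
width: 0.0086
gripper_force: 59.0
```

```bash
python3 - <<'E'
from h import *
import pickle
s=get_state(); print(s["position"],s["ee_rot"],s["width"],s["contact_force"],s["qpos"])
D={n:cam(n) for n in("wrist","top","scene")}; pickle.dump(D,open("w2.pkl","wb"))
o=np.zeros((400,640,3),np.uint8); o=D["wrist"]["px"]; cv2.imwrite("pics/w2.png",o)
E
```

```text
[0.62728447 0.28385882 0.20425445] [-1.28630962e-04  9.99941820e-01  1.07857476e-02  8.63989931e-05] 0.008627040070203368 [ 0.15918959 -0.84174791 -2.29323912] [3.23878556e-01 4.61597537e-01 1.28184437e+00 1.94431716e-04
 1.39790711e+00 1.87306954e+00]
```

View pics/w2.png

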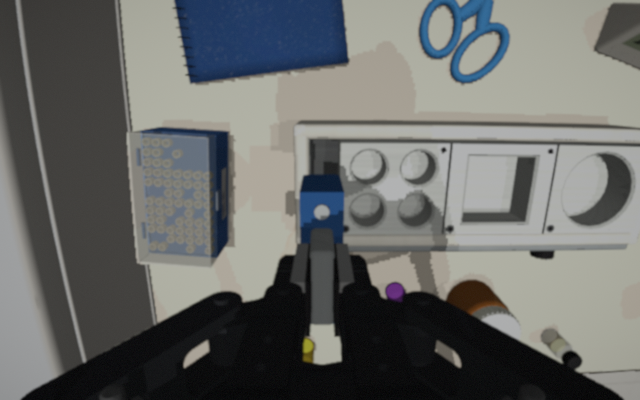

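The wrist view shows the filler hanging next to the gap, its far end at (301–341, 177–193). The bores are at (367,165), (417,166), (366,209) and (414,209). I'm computing the offset from this one picture.

```bash
python3 - <<'E'
from h import *
import pickle; D=pickle.load(open("w2.pkl","rb")); C=D["wrist"]
p=C["px"].astype(int)
m=((p[...,0]>1.5*p[...,2])&(p[...,0]>40)).astype(np.uint8); 
for v in (180,186,192,198,204,210,218): 
    u=np.nonzero(m[v,285:360])[0]+285; print(v,u.min(),u.max(),end="; ")
print("col",p[170:200:2,312].tolist())
g=cv2.cvtColor(C["px"],cv2.COLOR_BGR2GRAY)
# bores: edge of block tops vs. picked; square pocket corners and block corners
px=[(367,165),(417,166),(366,209),(414,209),(465,155),(536,156),(465,220)]
H=[(18,96),(18,56),(-18,96),(-18,56),(28,16),(28,-40),(-28,16)]
th,t,r=fit2(np.array(H)/1e3,onz(C,px,.075)); print("heater(wrist)",th,t,(r*1e3).round(1).tolist())
c,s=np.cos(th),np.sin(th); print("gap centre",t+np.array([[c,-s],[s,c]])@[0,.1315])
print("far top",onz(C,[(301,193),(341,193)],.1977)[:,:2].round(4).tolist()," far bot",onz(C,[(303,177),(341,177)],.1577)[:,:2].round(4).tolist())
print("gap px",proj(C,[[*(t+np.array([[c,-s],[s,c]])@[.04,y]),.070] for y in (.119,.144)]))
E
```

```text
180 304 339; 186 302 341; 192 301 343; 198 300 343; 204 300 343; 210 300 342; 218 300 342; col [[39, 40, 40], [42, 42, 41], [47, 36, 29], [49, 28, 14], [49, 28, 13], [49, 29, 15], [49, 30, 14], [50, 28, 14], [50, 28, 14], [52, 32, 18], [55, 33, 18], [101, 62, 31], [125, 76, 40], [124, 76, 39], [124, 76, 39]]
heater(wrist) 0.02270777894749448 [0.63198008 0.15214766] [[-0.7, -0.1], [-0.0, -0.4], [-0.5, 0.4], [-0.4, -0.3], [1.1, -2.7], [1.3, -0.2], [-0.8, 3.3]]
gap centre [0.62899426 0.28361376]
far top [[0.6574, 0.2934], [0.6577, 0.2759]]  far bot [[0.6558, 0.2946], [0.6563, 0.2737]]
gap px [[337.86893701 137.05194439]
 [305.97448563 137.06935636]]
```

>>> send_rows(
  increments=[
    {"gripper": 1, "linear": [0.005, -0.001, -0.03], "delta_rot": [0, 0, 0]},
    {"gripper": 1, "linear": [0.005, -0.001, -0.06], "delta_rot": [0, 0, 0]},
    {"gripper": 1, "linear": [0.005, -0.001, -0.074], "delta_rot": [0, 0, 0]},
    {"gripper": 1, "linear": [0.005, -0.001, -0.074], "delta_rot": [0, 0, 0]},
  ],
)

```text
clock: 4.9
position: [0.6303, 0.2798, 0.1281]
ee_rot: [0.001, 1.0, 0.009, -0.003]
contact_force: [-0.1, 0.1, -1.8]
width: 0.0085
gripper_force: 58.9
```

```bash
python3 - <<'E'
from h import *
import pickle
s=get_state(); print(s["position"],s["ee_rot"],s["contact_force"])
D={n:cam(n) for n in("wrist","top")}; pickle.dump(D,open("w3.pkl","wb"))
a=cv2.resize(D["wrist"]["px"][60:260,240:500],None,fx=3,fy=3,interpolation=cv2.INTER_CUBIC)
cv2.imwrite("pics/w3.png",cv2.convertScaleAbs(a,alpha=1.3,beta=15))
E
```

```text
[0.63032386 0.2797605  0.12807008] [ 0.00100707  0.99995273  0.00929893 -0.00265646] [-0.09190618  0.1069344  -1.84628305]
```

View pics/w3.png

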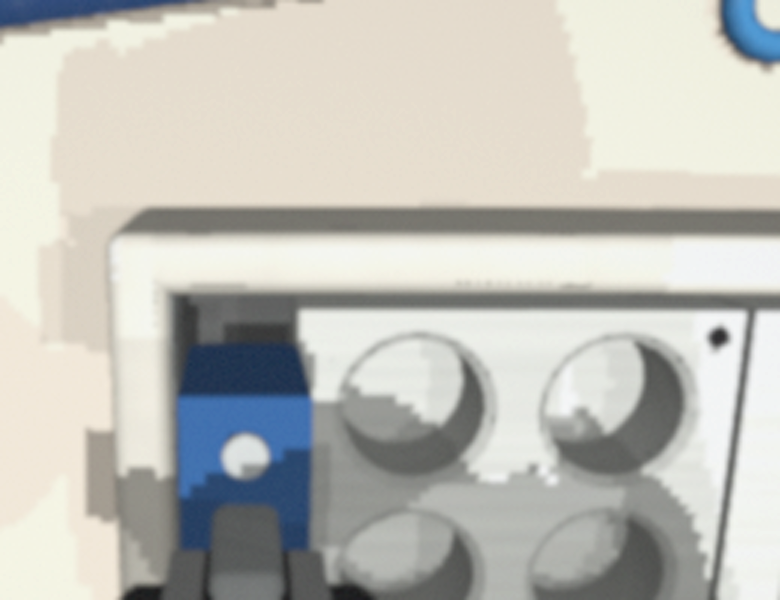

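The close-up shows the filler just above the gap. Its lower far edge is at crop (190–300, 346), and the gap lies between the wall at about 175 and the block edge at about 298. I'm computing the offset.

```bash
python3 - <<'E'
from h import *
import pickle; D=pickle.load(open("w3.pkl","rb")); C=D["wrist"]
f=lambda x,y:((x+.5)/3-.5+240,(y+.5)/3-.5+60)
z=.1281-.0466
bot=onz(C,[f(190,347),f(300,347)],z)[:,:2]; top=onz(C,[f(178,395),f(311,395)],z+.04)[:,:2]
print("bot",bot.round(4).tolist(),"top",top.round(4).tolist())
print("block edge",onz(C,[f(298,312),f(304,345)],.075)[:,:2].round(4).tolist(),"wall",onz(C,[f(172,293),f(172,340)],.070)[:,:2].round(4).tolist())
px=[f(412,404),f(614,404)]; px=[f(417,404),f(617,404)]
B=onz(C,px,.075)[:,:2]; print("bores",B.round(4).tolist(), "-> gap y:", B[0,1]+.0355, "x", B[0,0]-.018-.0007)
s=get_state(); print(s["position"],s["ee_rot"])
p=C["px"].astype(int)
m=((p[...,0]>1.5*p[...,2])&(p[...,0]>35))
for v in (176,178,182,186,192,196,200): 
    u=np.nonzero(m[v,285:360])[0]+285; print(v,u.min(),u.max(),end="; ")
E
```

```text
bot [[0.6596, 0.2903], [0.66, 0.2702]] top [[0.6612, 0.2901], [0.6615, 0.2707]]
block edge [[0.6653, 0.2704], [0.659, 0.2691]] wall [[0.6676, 0.2944], [0.6584, 0.2944]]
bores [[0.6478, 0.2469], [0.6486, 0.2078]] -> gap y: 0.28235106782978153 x 0.6291047715146311
[0.63262905 0.28095925 0.13131567] [-5.92686109e-05  9.99954188e-01  9.55731915e-03  5.25648567e-04]
176 303 338; 178 302 338; 182 302 340; 186 301 341; 192 299 342; 196 299 343; 200 299 343;
```

>>> send_rows(
  increments=[
    {"gripper": 1, "linear": [0.001, 0.001, 0], "delta_rot": [0, 0, 0]},
    {"gripper": 1, "linear": [0.001, 0.001, 0], "delta_rot": [0, 0, 0]},
    {"gripper": 1, "linear": [0.001, 0.001, -0.006], "delta_rot": [0, 0, 0]},
    {"gripper": 1, "linear": [0.001, 0.001, -0.012], "delta_rot": [0, 0, 0]},
    {"gripper": 1, "linear": [0.001, 0.001, -0.018], "delta_rot": [0, 0, 0]},
    {"gripper": 1, "linear": [0.001, 0.001, -0.024], "delta_rot": [0, 0, 0]},
    {"gripper": 1, "linear": [0.001, 0.001, -0.028], "delta_rot": [0, 0, 0]},
    {"gripper": 1, "linear": [0.001, 0.001, -0.028], "delta_rot": [0, 0, 0]},
  ],
)

```text
clock: 5.8
position: [0.6326, 0.2822, 0.1012]
ee_rot: [0.0, 1.0, 0.01, -0.001]
contact_force: [-0.4, 0.3, -1.4]
width: 0.0086
gripper_force: 58.9
```

Nearly 20 mm deep with no contact force. Continuing down.

>>> send_rows(
  increments=[
    {"gripper": 1, "linear": [0, -0.0005, -0.005], "delta_rot": [0, 0, 0]},
    {"gripper": 1, "linear": [0, -0.0005, -0.01], "delta_rot": [0, 0, 0]},
    {"gripper": 1, "linear": [0, -0.0005, -0.015], "delta_rot": [0, 0, 0]},
    {"gripper": 1, "linear": [0, -0.0005, -0.018], "delta_rot": [0, 0, 0]},
    {"gripper": 1, "linear": [0, -0.0005, -0.02], "delta_rot": [0, 0, 0]},
    {"gripper": 1, "linear": [0, -0.0005, -0.02], "delta_rot": [0, 0, 0]},
  ],
)

```text
clock: 6.4
position: [0.6331, 0.2819, 0.0821]
ee_rot: [0.0, 1.0, 0.01, -0.0]
contact_force: [0.3, 0.0, -1.0]
width: 0.0088
gripper_force: 59.1
```

>>> send_rows(
  increments=[
    {"gripper": 1, "linear": [0, 0, -0.002], "delta_rot": [0, 0, 0]},
    {"gripper": 1, "linear": [0, 0, -0.003], "delta_rot": [0, 0, 0]},
    {"gripper": 1, "linear": [0, 0, -0.003], "delta_rot": [0, 0, 0]},
  ],
)

```text
clock: 6.7
position: [0.6334, 0.2821, 0.0816]
ee_rot: [-0.0, 1.0, 0.01, 0.001]
contact_force: [-2.3, -0.1, 7.1]
width: 0.009
gripper_force: 60.2
```

The filler bottomed out at TCP z 0.0816, which matches the home depth, with 7 N pushing back. I'm releasing it and moving to above the red vial.

>>> send_rows(
  increments=[
    {"gripper": 0.2, "linear": [0, 0, 0.002], "delta_rot": [0, 0, 0]},
    {"gripper": 0.2, "linear": [0, 0, 0.002], "delta_rot": [0, 0, 0]},
    {"gripper": 0.2, "linear": [0, 0, 0.002], "delta_rot": [0, 0, 0]},
    {"gripper": 0.2, "linear": [0, 0, 0.03], "delta_rot": [0, 0, 0]},
    {"gripper": 0.2, "linear": [0, 0, 0.07], "delta_rot": [0, 0, 0]},
    {"gripper": 0.1, "linear": [-0.03, -0.006, 0.1], "delta_rot": [0, 0, 0]},
    {"gripper": 0.1, "linear": [-0.07, -0.016, 0.1], "delta_rot": [0, 0, 0]},
    {"gripper": 0.1, "linear": [-0.11, -0.026, 0.1], "delta_rot": [0, 0, 0]},
  ],
)

```text
clock: 7.5
position: [0.5229, 0.2559, 0.1803]
ee_rot: [-0.0, 1.0, 0.01, 0.001]
contact_force: [0.7, 0.1, -0.9]
width: 0.0384
gripper_force: 0.0
```

>>> send_rows(
  increments=[
    {"gripper": 0.1, "linear": [-0.04, -0.01, 0], "delta_rot": [0, 0, 0]},
    {"gripper": 0.1, "linear": [-0.07, -0.018, 0], "delta_rot": [0, 0, 0]},
    {"gripper": 0.1, "linear": [-0.083, -0.02, 0], "delta_rot": [0, 0, 0]},
    {"gripper": 0.1, "linear": [-0.083, -0.02, 0], "delta_rot": [0, 0, 0]},
    {"gripper": 0.1, "linear": [-0.083, -0.02, 0], "delta_rot": [0, 0, 0]},
    {"gripper": 0.1, "linear": [-0.083, -0.02, 0], "delta_rot": [0, 0, 0]},
  ],
)

```text
clock: 8.1
position: [0.4422, 0.2365, 0.1794]
ee_rot: [-0.0, 1.0, 0.01, 0.001]
contact_force: [0.6, 0.9, 0.9]
width: 0.0381
gripper_force: 0.0
```

```bash
python3 - <<'E'
from h import *
import pickle
s=get_state(); print(s["position"],s["ee_rot"],s["width"],s["contact_force"])
D={n:cam(n) for n in("wrist","top")}; pickle.dump(D,open("w4.pkl","wb"))
o=np.zeros((560,640,3),np.uint8); o[:400]=D["wrist"]["px"]; o[400:]=cv2.resize(D["top"]["px"][128:168,165:325],None,fx=4,fy=4,interpolation=cv2.INTER_CUBIC)
cv2.imwrite("pics/w4.png",o)
def red(C):
    p=C["px"].astype(int); m=((p[...,2]>2*p[...,1])&(p[...,2]>2*p[...,0])&(p[...,2]>60)).astype(np.uint8)
    n,l,st,ce=cv2.connectedComponentsWithStats(m)
    for i in range(1,n):
        if st[i,4]>25: 
            x,y,w,h,a=st[i]; print(st[i],ce[i].round(1),onz(C,ce[i],.051).round(4),onz(C,ce[i],.045).round(4))
for n in D: print(n); red(D[n])
E
```

```text
[0.44219379 0.2364735  0.17936177] [-2.00295304e-04  9.99951927e-01  9.77128606e-03  7.90639068e-04] 0.03809041654202696 [0.60311411 0.92096041 0.89100746]
wrist
[310 183  21  22 358] [320.5 193.2] [[0.4401 0.2373 0.051 ]] [[0.4385 0.2373 0.045 ]]
top
[469 221  56  22 186] [497.1 231.7] [[ 0.4859 -0.393   0.051 ]] [[ 0.4862 -0.3956  0.045 ]]
```

View pics/w4.png

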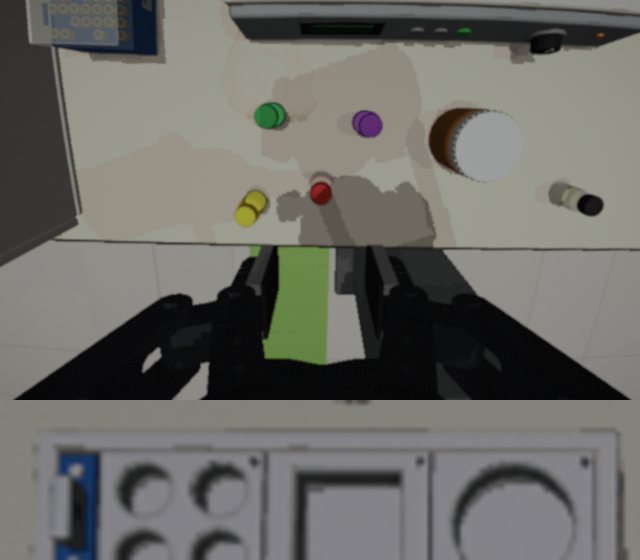

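The wrist view shows the red cap at (320,193), clear of the yellow vial at (246,215). The filler is in the gap. The two views agree on the vial at (0.440, 0.2367), so I'm grasping it.

>>> send_rows(
  increments=[
    {"gripper": 0.1, "linear": [-0.002, 0, -0.04], "delta_rot": [0, 0, 0]},
    {"gripper": 0.1, "linear": [-0.002, 0, -0.08], "delta_rot": [0, 0, 0]},
    {"gripper": 0.1, "linear": [-0.002, 0, -0.115], "delta_rot": [0, 0, 0]},
    {"gripper": 0.1, "linear": [-0.002, 0, -0.14], "delta_rot": [0, 0, 0]},
    {"gripper": 0.1, "linear": [-0.002, 0, -0.149], "delta_rot": [0, 0, 0]},
    {"gripper": 0.1, "linear": [-0.002, 0, -0.149], "delta_rot": [0, 0, 0]},
  ],
)

```text
clock: 8.8
position: [0.438, 0.2358, 0.0291]
ee_rot: [0.0, 1.0, 0.01, -0.001]
contact_force: [0.1, -1.5, 0.3]
width: 0.0385
gripper_force: 0.0
```

>>> send_rows(
  increments=[
    {"gripper": 0.4, "linear": [0, 0, 0], "delta_rot": [0, 0, 0]},
    {"gripper": 0.7, "linear": [0, 0, 0], "delta_rot": [0, 0, 0]},
    {"gripper": 1, "linear": [0, 0, 0], "delta_rot": [0, 0, 0]},
    {"gripper": 1, "linear": [0, 0, 0], "delta_rot": [0, 0, 0]},
    {"gripper": 1, "linear": [0, 0, 0], "delta_rot": [0, 0, 0]},
  ],
  newtons=30,
)

```text
clock: 9.3
position: [0.4391, 0.2363, 0.0314]
ee_rot: [-0.0, 1.0, 0.01, 0.001]
contact_force: [-0.4, 0.1, 4.8]
width: 0.0202
gripper_force: 30.4
```

>>> send_rows(
  increments=[
    {"gripper": 1, "linear": [0, 0, 0.03], "delta_rot": [0, 0, 0]},
    {"gripper": 1, "linear": [0, 0, 0.07], "delta_rot": [0, 0, 0]},
    {"gripper": 1, "linear": [0, 0, 0.105], "delta_rot": [0, 0, 0]},
    {"gripper": 1, "linear": [0.02, -0.005, 0.12], "delta_rot": [0, 0, 0]},
    {"gripper": 1, "linear": [0.06, -0.012, 0.12], "delta_rot": [0, 0, 0]},
    {"gripper": 1, "linear": [0.1, -0.018, 0.12], "delta_rot": [0, 0, 0]},
    {"gripper": 1, "linear": [0.14, -0.025, 0.12], "delta_rot": [0, 0, 0]},
    {"gripper": 1, "linear": [0.165, -0.03, 0.12], "delta_rot": [0, 0, 0]},
  ],
)

```text
clock: 10.1
position: [0.606, 0.2052, 0.1502]
ee_rot: [0.0, 1.0, 0.009, 0.001]
contact_force: [0.1, -0.1, 0.1]
width: 0.0206
gripper_force: 30.0
```

>>> send_rows(
  increments=[
    {"gripper": 1, "linear": [0.007, 0, -0.01], "delta_rot": [0, 0, 0]},
    {"gripper": 1, "linear": [0.007, 0, -0.02], "delta_rot": [0, 0, 0]},
    {"gripper": 1, "linear": [0.007, 0, -0.03], "delta_rot": [0, 0, 0]},
    {"gripper": 1, "linear": [0.007, 0, -0.03], "delta_rot": [0, 0, 0]},
    {"gripper": 1, "linear": [0.007, 0, -0.03], "delta_rot": [0, 0, 0]},
    {"gripper": 1, "linear": [0.007, 0, -0.03], "delta_rot": [0, 0, 0]},
  ],
)

```text
clock: 10.7
position: [0.6097, 0.2063, 0.1209]
ee_rot: [-0.0, 1.0, 0.01, 0.0]
contact_force: [-0.3, -0.1, -1.1]
width: 0.0207
gripper_force: 30.0
```

```bash
python3 - <<'E'
from h import *
import pickle
s=get_state(); print(s["position"],s["ee_rot"],s["width"],s["contact_force"])
D={n:cam(n) for n in("wrist","scene")}; pickle.dump(D,open("w5.pkl","wb"))
a=cv2.resize(D["wrist"]["px"][80:300,250:510],None,fx=2,fy=2,interpolation=cv2.INTER_CUBIC)
b=cv2.resize(D["scene"]["px"][160:310,190:350],None,fx=4,fy=4,interpolation=cv2.INTER_CUBIC)[:440,:270*2]
o=np.zeros((440,800,3),np.uint8); o[:,:520]=a; o[:,520:]=b[:, 60:340]; cv2.imwrite("pics/w5.png",cv2.convertScaleAbs(o,alpha=1.3,beta=15))
E
```

```text
[0.6097199  0.20634166 0.12093103] [-5.02057129e-05  9.99947705e-01  1.02220372e-02  3.09249568e-04] 0.020666160066866772 [-0.25486901 -0.12234891 -1.10612624]
```

View pics/w5.png

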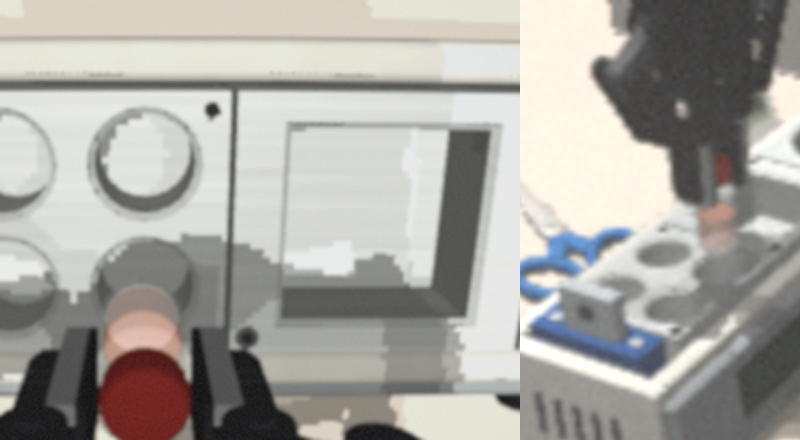

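The wrist crop shows the vial foot's far edge at (142,285) and the bore's far edge at (142,237). The scene crop shows the filler seated with its shoulders about level with the blocks.

```bash
python3 - <<'E'
from h import *
import pickle; C=pickle.load(open("w5.pkl","rb"))["wrist"]
f=lambda x,y:((x+.5)/2-.5+250,(y+.5)/2-.5+80)
print("vial",onz(C,[f(142,285)],.0895)[0,:2]-[.011,0]," bore",onz(C,[f(142,237)],.075)[0,:2]-[.014,0], "upper bore",onz(C,[f(145,162)],.075)[0,:2])
sq=onz(C,[f(288,124),f(500,126),f(281,322),f(470,318)],.075)[:,:2]; print(sq.round(4).tolist(),sq.mean(0))
E
```

```text
vial [0.60648251 0.20682359]  bore [0.61250429 0.20705383] upper bore [0.64763813 0.20666649]
[[0.6588, 0.1686], [0.6599, 0.1104], [0.6017, 0.1662], [0.6039, 0.1103]] [0.63107822 0.13886826]
```

>>> send_rows(
  increments=[
    {"gripper": 1, "linear": [0.004, 0, 0], "delta_rot": [0, 0, 0]},
    {"gripper": 1, "linear": [0.004, 0, -0.008], "delta_rot": [0, 0, 0]},
    {"gripper": 1, "linear": [0.004, 0, -0.013], "delta_rot": [0, 0, 0]},
    {"gripper": 1, "linear": [0.004, 0, -0.018], "delta_rot": [0, 0, 0]},
    {"gripper": 1, "linear": [0.004, 0, -0.022], "delta_rot": [0, 0, 0]},
    {"gripper": 1, "linear": [0.004, 0, -0.022], "delta_rot": [0, 0, 0]},
  ],
)

```text
clock: 11.4
position: [0.6136, 0.2058, 0.0972]
ee_rot: [0.0, 1.0, 0.01, -0.001]
contact_force: [0.8, 0.4, 0.3]
width: 0.0205
gripper_force: 30.0
```

>>> send_rows(
  increments=[
    {"gripper": 1, "linear": [0, 0.0005, -0.006], "delta_rot": [0, 0, 0]},
    {"gripper": 1, "linear": [0, 0.0005, -0.012], "delta_rot": [0, 0, 0]},
    {"gripper": 1, "linear": [0, 0.0005, -0.0165], "delta_rot": [0, 0, 0]},
    {"gripper": 1, "linear": [0, 0.0005, -0.0165], "delta_rot": [0, 0, 0]},
    {"gripper": 1, "linear": [0, 0.0005, -0.0165], "delta_rot": [0, 0, 0]},
  ],
)

```text
clock: 11.9
position: [0.6141, 0.2064, 0.0816]
ee_rot: [0.0, 1.0, 0.01, -0.0]
contact_force: [0.2, 0.5, -0.3]
width: 0.0204
gripper_force: 30.0
```

>>> send_rows(
  increments=[
    {"gripper": 0.2, "linear": [0, 0, 0], "delta_rot": [0, 0, 0]},
    {"gripper": 0.2, "linear": [0, 0, 0], "delta_rot": [0, 0, 0]},
    {"gripper": 0.2, "linear": [0, 0, 0], "delta_rot": [0, 0, 0]},
    {"gripper": 0.2, "linear": [0, 0, 0.03], "delta_rot": [0, 0, 0]},
    {"gripper": 0.2, "linear": [0, 0, 0.07], "delta_rot": [0, 0, 0]},
    {"gripper": 0, "linear": [-0.03, -0.02, 0.1], "delta_rot": [0, 0, 0]},
    {"gripper": -0.5, "linear": [-0.065, -0.045, 0.1], "delta_rot": [0, 0, 0]},
    {"gripper": -0.8, "linear": [-0.1, -0.07, 0.1], "delta_rot": [0, 0, 0]},
  ],
)

```text
clock: 12.7
position: [0.5139, 0.136, 0.1831]
ee_rot: [-0.0, 1.0, 0.01, 0.002]
contact_force: [-0.2, -0.0, -0.3]
width: 0.0702
gripper_force: 0.0
```

>>> send_rows(
  increments=[
    {"gripper": -0.8, "linear": [-0.02, -0.016, 0], "delta_rot": [0, 0, 0]},
    {"gripper": -0.8, "linear": [-0.031, -0.025, 0], "delta_rot": [0, 0, 0]},
    {"gripper": -0.8, "linear": [-0.031, -0.025, 0], "delta_rot": [0, 0, 0]},
    {"gripper": -0.8, "linear": [-0.031, -0.025, 0], "delta_rot": [0, 0, 0]},
    {"gripper": -0.8, "linear": [-0.031, -0.025, 0], "delta_rot": [0, 0, 0]},
  ],
)

```text
clock: 13.2
position: [0.4848, 0.1121, 0.1819]
ee_rot: [-0.0, 1.0, 0.01, 0.001]
contact_force: [0.2, -0.2, -0.4]
width: 0.077
gripper_force: 0.0
```

```bash
python3 - <<'E'
from h import *
import pickle
s=get_state(); print(s["position"],s["ee_rot"],s["width"],s["contact_force"])
D={n:cam(n) for n in("wrist","scene","top")}; pickle.dump(D,open("w6.pkl","wb"))
a=cv2.resize(D["wrist"]["px"][0:300,100:500],None,fx=1.5,fy=1.5,interpolation=cv2.INTER_CUBIC)
b=cv2.resize(D["scene"]["px"][180:270,200:320],None,fx=1.6667*4/3,fy=1.66667*4/3,interpolation=cv2.INTER_CUBIC)
o=np.zeros((450,800,3),np.uint8); o[:,:600]=a; o[:200,600:]=b[:200,:200]; cv2.imwrite("pics/w6.png",cv2.convertScaleAbs(o,alpha=1.3,beta=15))
C=pickle.load(open("w4.pkl","rb"))["wrist"]; print("jar w4",onz(C,(487.5,146),.067)[0])
C=pickle.load(open("w1.pkl","rb")); print("bottle w1",onz(C,(156,181),.116)[0])
C=pickle.load(open("w4.pkl","rb"))["wrist"]
E
```

```text
[0.48475984 0.11208704 0.18186019] [-2.12657111e-04  9.99949066e-01  1.00711341e-02  6.26833038e-04] 0.07695340687083657 [ 0.20924521 -0.23041324 -0.4379341 ]
jar w4 [0.4828711 0.1150118 0.067    ]
bottle w1 [ 0.48474217 -0.13606004  0.116     ]
```

View pics/w6.png

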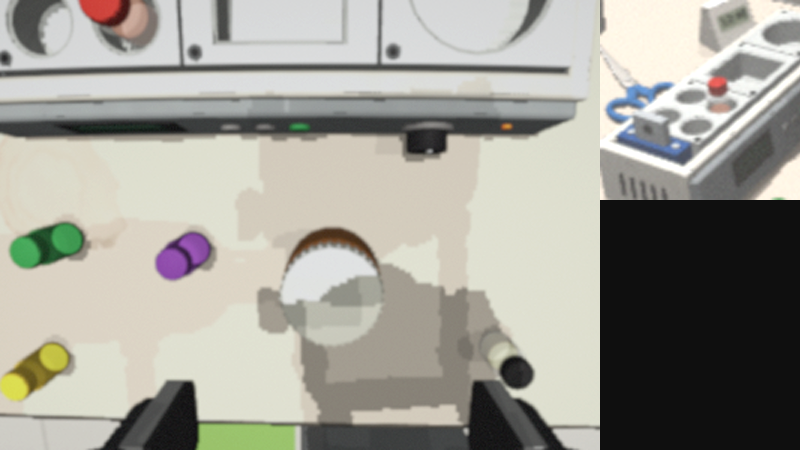

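The red vial stands upright in its bore. The jar cap is at crop (331.5, 294), and the black vial is well clear at (515,370).

```bash
python3 - <<'E'
from h import *
import pickle
D=pickle.load(open("w6.pkl","rb")); C=D["wrist"]
print("jar",onz(C,(320.7,195.7),.067)[0],"black",onz(C,(443,246.5),.051)[0])
E
```

```text
jar [0.48422611 0.11275658 0.067     ] black [0.4371796  0.00758933 0.051     ]
```

>>> send_rows(
  increments=[
    {"gripper": -0.8, "linear": [-0.001, 0.0005, -0.04], "delta_rot": [0, 0, 0]},
    {"gripper": -0.8, "linear": [-0.001, 0.0005, -0.08], "delta_rot": [0, 0, 0]},
    {"gripper": -0.8, "linear": [-0.001, 0.0005, -0.115], "delta_rot": [0, 0, 0]},
    {"gripper": -0.8, "linear": [-0.001, 0.0005, -0.132], "delta_rot": [0, 0, 0]},
    {"gripper": -0.8, "linear": [-0.001, 0.0005, -0.137], "delta_rot": [0, 0, 0]},
    {"gripper": -0.8, "linear": [-0.001, 0.0005, -0.137], "delta_rot": [0, 0, 0]},
    {"gripper": -0.5, "linear": [-0.001, 0.0005, -0.137], "delta_rot": [0, 0, 0]},
    {"gripper": -0.2, "linear": [-0.001, 0.0005, -0.137], "delta_rot": [0, 0, 0]},
  ],
  newtons=50,
)

```text
clock: 14.15
position: [0.4835, 0.1122, 0.0461]
ee_rot: [-0.0, 1.0, 0.01, 0.001]
contact_force: [-0.9, 0.5, 6.6]
width: 0.0521
gripper_force: 13.0
```

>>> send_rows(
  increments=[
    {"gripper": 0.1, "linear": [0, 0, 0], "delta_rot": [0, 0, 0]},
    {"gripper": 0.5, "linear": [0, 0, 0], "delta_rot": [0, 0, 0]},
    {"gripper": 1, "linear": [0, 0, 0], "delta_rot": [0, 0, 0]},
    {"gripper": 1, "linear": [0, 0, 0], "delta_rot": [0, 0, 0]},
  ],
)

```text
clock: 14.55
position: [0.4835, 0.1122, 0.0464]
ee_rot: [-0.0, 1.0, 0.01, 0.002]
contact_force: [0.3, 0.9, 5.6]
width: 0.051
gripper_force: 52.0
```

>>> send_rows(
  increments=[
    {"gripper": 1, "linear": [0, 0, 0.03], "delta_rot": [0, 0, 0]},
    {"gripper": 1, "linear": [0, 0, 0.07], "delta_rot": [0, 0, 0]},
    {"gripper": 1, "linear": [0, 0, 0.1], "delta_rot": [0, 0, 0]},
    {"gripper": 1, "linear": [0.02, -0.01, 0.1], "delta_rot": [0, 0, 0]},
    {"gripper": 1, "linear": [0.055, -0.025, 0.1], "delta_rot": [0, 0, 0]},
    {"gripper": 1, "linear": [0.09, -0.04, 0.1], "delta_rot": [0, 0, 0]},
    {"gripper": 1, "linear": [0.125, -0.054, 0.1], "delta_rot": [0, 0, 0]},
    {"gripper": 1, "linear": [0.149, -0.062, 0.1], "delta_rot": [0, 0, 0]},
  ],
)

```text
clock: 15.35
position: [0.6335, 0.0485, 0.1449]
ee_rot: [0.0, 1.0, 0.009, 0.001]
contact_force: [0.6, 0.4, -2.6]
width: 0.0511
gripper_force: 53.2
```

>>> send_rows(
  increments=[
    {"gripper": 1, "linear": [0, 0, 0], "delta_rot": [0, 0, 0]},
    {"gripper": 1, "linear": [0, 0, -0.01], "delta_rot": [0, 0, 0]},
    {"gripper": 1, "linear": [0, 0, -0.015], "delta_rot": [0, 0, 0]},
    {"gripper": 1, "linear": [0, 0, -0.015], "delta_rot": [0, 0, 0]},
    {"gripper": 1, "linear": [0, 0, -0.015], "delta_rot": [0, 0, 0]},
    {"gripper": 1, "linear": [0, 0, -0.015], "delta_rot": [0, 0, 0]},
  ],
)

```text
clock: 15.95
position: [0.6309, 0.0503, 0.1302]
ee_rot: [0.0, 1.0, 0.01, 0.0]
contact_force: [-0.4, -0.4, -1.7]
width: 0.0508
gripper_force: 53.2
```

```bash
python3 - <<'E'
from h import *
import pickle
s=get_state(); print(s["position"],s["ee_rot"],s["width"],s["contact_force"])
D={n:cam(n) for n in("wrist","scene")}; pickle.dump(D,open("w7.pkl","wb"))
a=cv2.resize(D["wrist"]["px"][80:320,120:450],None,fx=2,fy=2,interpolation=cv2.INTER_CUBIC)
cv2.imwrite("pics/w7.png",cv2.convertScaleAbs(a,alpha=1.3,beta=15))
E
```

```text
[0.63089891 0.05027088 0.13023113] [4.40897520e-05 9.99948577e-01 1.01385944e-02 2.24553245e-04] 0.050767007644264624 [-0.42996033 -0.42120861 -1.65570706]
```

View pics/w7.png

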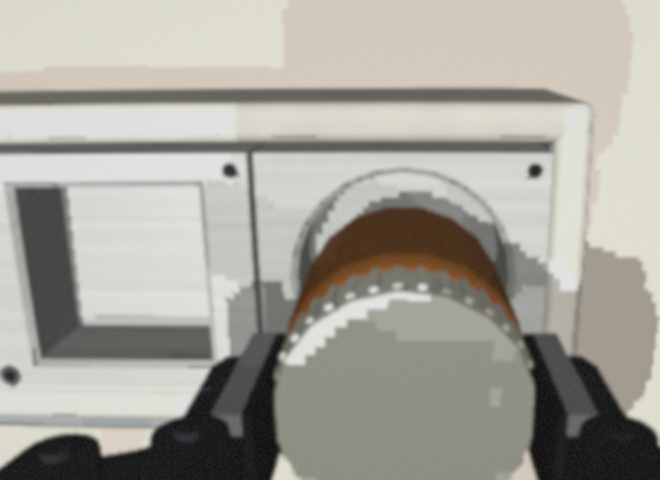

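The jar is just above the round pocket. The pocket's far edge is at (403,169) and the jar foot's far edge at (403,207).

```bash
python3 - <<'E'
from h import *
import pickle; C=pickle.load(open("w7.pkl","rb"))["wrist"]
f=lambda x,y:((x+.5)/2-.5+120,(y+.5)/2-.5+80)
print("jar",onz(C,[f(403,207)],.0838)[0,:2]-[.028,0]," pocket",onz(C,[f(403,169)],.075)[0,:2]-[.032,0], "pocket sides",onz(C,[f(293,262),f(511,262)],.075)[:,:2])
print("jar sides",onz(C,[f(300,290),f(510,290)],.0838)[:,:2],"bolts",onz(C,[f(230,170),f(535,170),f(10,375)],.075)[:,:2])
E
```

```text
jar [0.62816015 0.05086608]  pocket [0.63321231 0.05106639] pocket sides [[0.636681   0.08312058]
 [0.63803215 0.01847845]]
jar sides [[0.63114356 0.07989428]
 [0.63240094 0.01969959]] bolts [[0.66397343 0.10062253]
 [0.66575741 0.01331841]
 [0.59676167 0.17503878]]
```

>>> send_rows(
  increments=[
    {"gripper": 1, "linear": [0.0035, 0.0005, 0], "delta_rot": [0, 0, 0]},
    {"gripper": 1, "linear": [0.0035, 0.0005, -0.006], "delta_rot": [0, 0, 0]},
    {"gripper": 1, "linear": [0.0035, 0.0005, -0.012], "delta_rot": [0, 0, 0]},
    {"gripper": 1, "linear": [0.0035, 0.0005, -0.018], "delta_rot": [0, 0, 0]},
    {"gripper": 1, "linear": [0.0035, 0.0005, -0.02], "delta_rot": [0, 0, 0]},
    {"gripper": 1, "linear": [0.0035, 0.0005, -0.02], "delta_rot": [0, 0, 0]},
  ],
)

```text
clock: 16.65
position: [0.6342, 0.0504, 0.109]
ee_rot: [0.0, 1.0, 0.01, -0.001]
contact_force: [0.6, 0.6, -2.0]
width: 0.0512
gripper_force: 53.2
```

>>> send_rows(
  increments=[
    {"gripper": 1, "linear": [0, 0, -0.006], "delta_rot": [0, 0, 0]},
    {"gripper": 1, "linear": [0, 0, -0.012], "delta_rot": [0, 0, 0]},
    {"gripper": 1, "linear": [0, 0, -0.017], "delta_rot": [0, 0, 0]},
    {"gripper": 1, "linear": [0, 0, -0.0195], "delta_rot": [0, 0, 0]},
    {"gripper": 1, "linear": [0, 0, -0.0195], "delta_rot": [0, 0, 0]},
    {"gripper": 1, "linear": [0, 0, -0.0195], "delta_rot": [0, 0, 0]},
  ],
)

```text
clock: 17.25
position: [0.6346, 0.0505, 0.0915]
ee_rot: [0.0, 1.0, 0.01, 0.0]
contact_force: [-1.1, 0.8, 4.9]
width: 0.0507
gripper_force: 53.9
```

>>> send_rows(
  increments=[
    {"gripper": -0.5, "linear": [0, 0, 0], "delta_rot": [0, 0, 0]},
    {"gripper": -0.6, "linear": [0, 0, 0], "delta_rot": [0, 0, 0]},
    {"gripper": -0.6, "linear": [0, 0, 0], "delta_rot": [0, 0, 0]},
    {"gripper": -0.6, "linear": [0, 0, 0.03], "delta_rot": [0, 0, 0]},
    {"gripper": -0.6, "linear": [0, 0, 0.07], "delta_rot": [0, 0, 0]},
    {"gripper": -0.6, "linear": [-0.01, -0.01, 0.11], "delta_rot": [0, 0, 0]},
    {"gripper": -0.8, "linear": [-0.03, -0.036, 0.13], "delta_rot": [0, 0, 0.07]},
    {"gripper": -0.8, "linear": [-0.06, -0.072, 0.13], "delta_rot": [0, 0, 0.14]},
  ],
)

```text
clock: 18.05
position: [0.5777, -0.0216, 0.224]
ee_rot: [0.001, 0.997, 0.083, 0.005]
contact_force: [-0.9, -1.0, -0.4]
width: 0.077
gripper_force: 0.0
```

>>> send_rows(
  increments=[
    {"gripper": -0.8, "linear": [-0.03, -0.036, 0], "delta_rot": [0, 0, 0.07]},
    {"gripper": -0.8, "linear": [-0.06, -0.073, 0], "delta_rot": [0, 0, 0.14]},
    {"gripper": -0.8, "linear": [-0.09, -0.109, 0], "delta_rot": [0, 0, 0.21]},
    {"gripper": -0.8, "linear": [-0.09, -0.109, 0], "delta_rot": [0, 0, 0.27]},
    {"gripper": -0.8, "linear": [-0.09, -0.109, 0], "delta_rot": [0, 0, 0.27]},
    {"gripper": -0.8, "linear": [-0.09, -0.109, 0], "delta_rot": [0, 0, 0.27]},
  ],
)

```text
clock: 18.65
position: [0.485, -0.1305, 0.2204]
ee_rot: [-0.0, 0.977, 0.213, 0.0]
contact_force: [0.1, -0.6, 0.2]
width: 0.0772
gripper_force: 0.0
```

```bash
python3 - <<'E'
from h import *
import pickle
s=get_state(); print(s["position"],s["ee_rot"],s["width"],s["contact_force"],s["qpos"])
D={n:cam(n) for n in("wrist","scene","top")}; pickle.dump(D,open("w8.pkl","wb"))
a=D["wrist"]["px"][80:330,170:470]; a=cv2.resize(a,None,fx=2,fy=2,interpolation=cv2.INTER_CUBIC)
b=cv2.resize(D["scene"]["px"][180:270,200:320],None,fx=5/3,fy=5/3,interpolation=cv2.INTER_CUBIC)
o=np.zeros((500,800,3),np.uint8); o[:,:600]=a; o[:150,600:]=b; cv2.imwrite("pics/w8.png",cv2.convertScaleAbs(o,alpha=1.3,beta=15))
E
```

```text
[ 0.48500949 -0.1304645   0.22035902] [-1.28145732e-05  9.77149351e-01  2.12553629e-01  3.16578769e-04] 0.0772040556538994 [ 0.06010541 -0.6248708   0.18762133] [-4.01678713e-01  1.72779998e-01  1.67246692e+00  4.01764945e-04
  1.29584373e+00  7.40633478e-01]
```

View pics/w8.png

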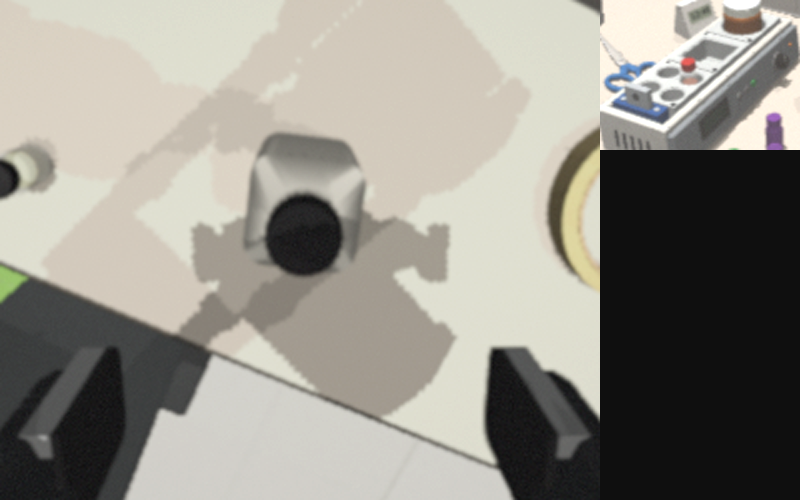

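The bottle cap is at crop (305,236), with the body's far foot edge about (275,133)–(340,139). The scene crop shows the jar standing in its pocket. I'm computing the bottle's pose.

```bash
python3 - <<'E'
from h import *
import pickle; C=pickle.load(open("w8.pkl","rb"))["wrist"]
f=lambda x,y:((x+.5)/2-.5+170,(y+.5)/2-.5+80)
print("cap",onz(C,[f(305,236)],.116)[0,:2])
def e(n,a,b,z):
    P=onz(C,[f(*a),f(*b)],z)[:,:2]; d=P[1]-P[0]; print(n,P.round(4).tolist(),np.degrees(np.arctan2(d[1],d[0])).round(1),np.linalg.norm(d).round(4))
e("far base",(275,133),(340,139),0)
e("left sh",(246,240),(256,165),.07)
e("right sh",(355,255),(365,190),.07)
# saturation-free body outline
g=cv2.cvtColor(C["px"],cv2.COLOR_BGR2LAB).astype(int); p=C["px"].astype(int)
m=((p.max(2)-p.min(2)<10)&(p.min(2)>25)&(p.max(2)<215)).astype(np.uint8); m[:140]=0;m[225:]=0;m[:,:280]=0;m[:,365:]=0
for v in range(142,218,4):
    u=np.nonzero(m[v])[0]; print(v,u.min() if len(u) else None,u.max() if len(u) else None,end="; ")
E
```

```text
cap [ 0.48578384 -0.13047071]
far base [[0.5002, -0.1069], [0.5114, -0.1389]] -70.7 0.0338
left sh [[0.4618, -0.1133], [0.4938, -0.1041]] 16.0 0.0333
right sh [[0.4754, -0.1594], [0.5033, -0.1507]] 17.3 0.0293
142 None None; 146 None None; 150 303 336; 154 301 344; 158 304 346; 162 306 348; 166 296 340; 170 296 350; 174 296 351; 178 295 351; 182 295 350; 186 294 350; 190 293 350; 194 293 349; 198 292 348; 202 292 348; 206 294 346; 210 298 344; 214 310 340;
```

>>> send_rows(
  increments=[
    {"gripper": -0.8, "linear": [0, 0, -0.04], "delta_rot": [0, 0, -0.12]},
    {"gripper": -0.8, "linear": [0, 0, -0.08], "delta_rot": [0, 0, -0.12]},
    {"gripper": -0.8, "linear": [0, 0, -0.12], "delta_rot": [0, 0, -0.12]},
    {"gripper": -0.8, "linear": [0, 0, -0.15], "delta_rot": [0, 0, -0.12]},
    {"gripper": -0.8, "linear": [0, 0, -0.167], "delta_rot": [0, 0, -0.12]},
    {"gripper": -0.8, "linear": [0, 0, -0.171], "delta_rot": [0, 0, -0.12]},
    {"gripper": -0.8, "linear": [0, 0, -0.171], "delta_rot": [0, 0, -0.12]},
    {"gripper": -0.8, "linear": [0, 0, -0.171], "delta_rot": [0, 0, -0.12]},
  ],
  newtons=50,
)

```text
clock: 19.6
position: [0.4858, -0.1306, 0.0502]
ee_rot: [0.001, 0.988, 0.155, 0.001]
contact_force: [-0.9, 0.4, 0.8]
width: 0.0767
gripper_force: 0.0
```

>>> send_rows(
  increments=[
    {"gripper": -0.4, "linear": [0, 0, 0], "delta_rot": [0, 0, 0]},
    {"gripper": -0.1, "linear": [0, 0, 0], "delta_rot": [0, 0, 0]},
    {"gripper": 0.2, "linear": [0, 0, 0], "delta_rot": [0, 0, 0]},
    {"gripper": 1, "linear": [0, 0, 0], "delta_rot": [0, 0, 0]},
    {"gripper": 1, "linear": [0, 0, 0], "delta_rot": [0, 0, 0]},
    {"gripper": 1, "linear": [0, 0, 0], "delta_rot": [0, 0, 0]},
  ],
)

```text
clock: 20.2
position: [0.4855, -0.1307, 0.0505]
ee_rot: [0.0, 0.988, 0.154, 0.001]
contact_force: [0.8, 1.3, 6.5]
width: 0.048
gripper_force: 52.9
```

>>> send_rows(
  increments=[
    {"gripper": 1, "linear": [0, 0, 0.025], "delta_rot": [0, 0, 0]},
    {"gripper": 1, "linear": [0, 0, 0.06], "delta_rot": [0, 0, 0]},
    {"gripper": 1, "linear": [0, 0, 0.1], "delta_rot": [0, 0, 0]},
    {"gripper": 1, "linear": [0, 0, 0.135], "delta_rot": [0, 0, 0]},
    {"gripper": 1, "linear": [0.005, 0.02, 0.14], "delta_rot": [0, 0, -0.03]},
    {"gripper": 1, "linear": [0.015, 0.055, 0.14], "delta_rot": [0, 0, -0.07]},
    {"gripper": 1, "linear": [0.03, 0.095, 0.14], "delta_rot": [0, 0, -0.11]},
    {"gripper": 1, "linear": [0.05, 0.135, 0.14], "delta_rot": [0, 0, -0.15]},
  ],
)

```text
clock: 21.0
position: [0.5339, 0.0054, 0.1894]
ee_rot: [0.0, 0.997, 0.078, -0.0]
contact_force: [0.8, 0.2, -1.6]
width: 0.0478
gripper_force: 52.5
```

>>> send_rows(
  increments=[
    {"gripper": 1, "linear": [0.022, 0.035, 0], "delta_rot": [0, 0, -0.04]},
    {"gripper": 1, "linear": [0.045, 0.07, 0], "delta_rot": [0, 0, -0.08]},
    {"gripper": 1, "linear": [0.07, 0.1, 0], "delta_rot": [0, 0, -0.12]},
    {"gripper": 1, "linear": [0.085, 0.12, 0], "delta_rot": [0, 0, -0.139]},
    {"gripper": 1, "linear": [0.096, 0.134, 0], "delta_rot": [0, 0, -0.139]},
    {"gripper": 1, "linear": [0.096, 0.134, -0.015], "delta_rot": [0, 0, -0.139]},
    {"gripper": 1, "linear": [0.096, 0.134, -0.035], "delta_rot": [0, 0, -0.139]},
    {"gripper": 1, "linear": [0.096, 0.134, -0.05], "delta_rot": [0, 0, -0.139]},
  ],
)

```text
clock: 21.8
position: [0.6298, 0.1385, 0.1376]
ee_rot: [0.0, 1.0, 0.011, -0.001]
contact_force: [-0.4, -0.7, -1.6]
width: 0.0481
gripper_force: 52.4
```

>>> send_rows(
  increments=[
    {"gripper": 1, "linear": [0, 0, 0], "delta_rot": [0, 0, 0]},
    {"gripper": 1, "linear": [0, 0, 0], "delta_rot": [0, 0, 0]},
    {"gripper": 1, "linear": [0, 0, 0], "delta_rot": [0, 0, 0]},
  ],
)

```text
clock: 22.1
position: [0.6314, 0.1384, 0.1403]
ee_rot: [-0.0, 1.0, 0.01, 0.001]
contact_force: [0.0, 0.8, -0.9]
width: 0.0477
gripper_force: 52.4
```

```bash
python3 - <<'E'
from h import *
import pickle
s=get_state(); print(s["position"],s["ee_rot"],s["width"],s["contact_force"])
D={n:cam(n) for n in("wrist","scene")}; pickle.dump(D,open("w9.pkl","wb"))
a=cv2.resize(D["wrist"]["px"][60:310,170:470],None,fx=2,fy=2,interpolation=cv2.INTER_CUBIC)
cv2.imwrite("pics/w9.png",cv2.convertScaleAbs(a,alpha=1.3,beta=15))
E
```

```text
[0.63135155 0.13837258 0.14033591] [-1.01212671e-05  9.99946240e-01  1.03314791e-02  8.81584418e-04] 0.04773616405146675 [ 0.03276969  0.79195818 -0.94017378]
```

View pics/w9.png

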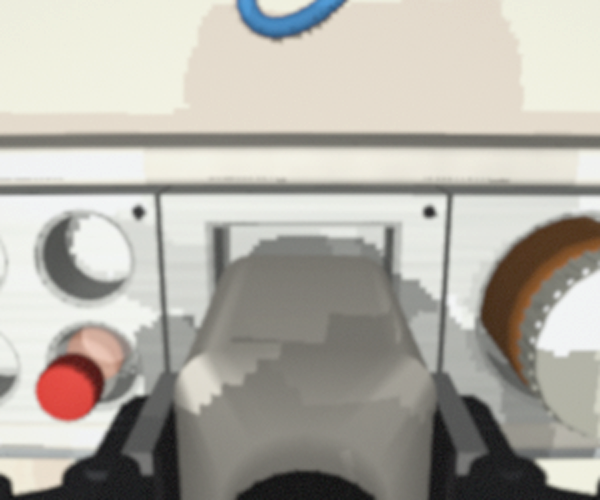

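The wrist crop shows the pocket's far edge at y≈225 (x 208–401) and the bottle foot's far edge at y≈258 (x about 237–377), aligned in yaw.

```bash
python3 - <<'E'
from h import *
import pickle; C=pickle.load(open("w9.pkl","rb"))["wrist"]
f=lambda x,y:((x+.5)/2-.5+170,(y+.5)/2-.5+60)
print("bottle far",onz(C,[f(306,258)],.0898)[0,:2]-[.0245,0]," pocket",onz(C,[f(304.5,224)],.075)[0,:2]-[.028,0], onz(C,[f(208,224),f(401,224)],.075)[:,1])
print(onz(C,[f(178,410),f(434,410)],.0898+.07)[:,:2])
E
```

```text
bottle far [0.62801561 0.13805303]  pocket [0.63136173 0.13862241] [0.16776798 0.10947985]
[[0.63932432 0.16265693]
 [0.64037748 0.11320512]]
```

>>> send_rows(
  increments=[
    {"gripper": 1, "linear": [0.002, 0.0005, -0.006], "delta_rot": [0, 0, 0]},
    {"gripper": 1, "linear": [0.002, 0.0005, -0.011], "delta_rot": [0, 0, 0]},
    {"gripper": 1, "linear": [0.002, 0.0005, -0.016], "delta_rot": [0, 0, 0]},
    {"gripper": 1, "linear": [0.002, 0.0005, -0.021], "delta_rot": [0, 0, 0]},
    {"gripper": 1, "linear": [0.002, 0.0005, -0.025], "delta_rot": [0, 0, 0]},
    {"gripper": 1, "linear": [0.002, 0.0005, -0.025], "delta_rot": [0, 0, 0]},
  ],
)

```text
clock: 22.8
position: [0.6321, 0.1389, 0.1133]
ee_rot: [0.0, 1.0, 0.01, -0.001]
contact_force: [-0.1, -0.4, -1.8]
width: 0.0477
gripper_force: 52.4
```

Entered the pocket without contact. Continuing to the floor.

>>> send_rows(
  increments=[
    {"gripper": 1, "linear": [0, 0, -0.006], "delta_rot": [0, 0, 0]},
    {"gripper": 1, "linear": [0, 0, -0.012], "delta_rot": [0, 0, 0]},
    {"gripper": 1, "linear": [0, 0, -0.0165], "delta_rot": [0, 0, 0]},
    {"gripper": 1, "linear": [0, 0, -0.0195], "delta_rot": [0, 0, 0]},
    {"gripper": 1, "linear": [0, 0, -0.0195], "delta_rot": [0, 0, 0]},
    {"gripper": 1, "linear": [0, 0, -0.0195], "delta_rot": [0, 0, 0]},
  ],
)

```text
clock: 23.4
position: [0.6325, 0.1389, 0.0956]
ee_rot: [0.0, 1.0, 0.01, -0.0]
contact_force: [-3.9, -0.2, 4.5]
width: 0.0475
gripper_force: 53.1
```

>>> send_rows(
  increments=[
    {"gripper": -0.25, "linear": [0, 0, 0], "delta_rot": [0, 0, 0]},
    {"gripper": -0.35, "linear": [0, 0, 0], "delta_rot": [0, 0, 0]},
    {"gripper": -0.35, "linear": [0, 0, 0], "delta_rot": [0, 0, 0]},
    {"gripper": -0.35, "linear": [0, 0, 0.02], "delta_rot": [0, 0, 0]},
    {"gripper": -0.35, "linear": [0, 0, 0.05], "delta_rot": [0, 0, 0]},
    {"gripper": -0.35, "linear": [0, 0, 0.09], "delta_rot": [0, 0, 0]},
    {"gripper": -0.35, "linear": [0, 0, 0.13], "delta_rot": [0, 0, 0]},
    {"gripper": -0.35, "linear": [-0.02, -0.01, 0.15], "delta_rot": [0, 0, 0]},
  ],
)

```text
clock: 24.2
position: [0.6162, 0.1298, 0.2483]
ee_rot: [-0.001, 1.0, 0.011, 0.004]
contact_force: [-0.2, 0.4, 0.2]
width: 0.0576
gripper_force: 0.0
```

>>> send_rows(
  increments=[
    {"gripper": -0.35, "linear": [-0.03, -0.03, 0], "delta_rot": [0, 0, 0]},
    {"gripper": -0.35, "linear": [-0.06, -0.06, 0], "delta_rot": [0, 0, 0]},
    {"gripper": -0.35, "linear": [-0.09, -0.09, 0], "delta_rot": [0, 0, 0]},
    {"gripper": -0.35, "linear": [-0.12, -0.12, 0], "delta_rot": [0, 0, 0]},
    {"gripper": -0.35, "linear": [-0.14, -0.15, 0], "delta_rot": [0, 0, 0]},
    {"gripper": -0.35, "linear": [-0.16, -0.19, 0], "delta_rot": [0, 0, 0]},
    {"gripper": -0.35, "linear": [-0.17, -0.22, 0], "delta_rot": [0, 0, 0]},
    {"gripper": -0.35, "linear": [-0.17, -0.22, 0], "delta_rot": [0, 0, 0]},
  ],
)

```text
clock: 25.0
position: [0.4416, -0.0941, 0.245]
ee_rot: [0.001, 1.0, 0.008, 0.0]
contact_force: [0.7, -1.0, 0.3]
width: 0.0575
gripper_force: 0.0
```

```bash
python3 - <<'E'
from h import *
s=get_state(); print(s["position"],s["width"],s["contact_force"])
A=cam("scene");B=cam("top")
a=cv2.resize(A["px"][150:310,190:400],None,fx=2.85,fy=2.85,interpolation=cv2.INTER_CUBIC)[:400,:600]
b=cv2.resize(B["px"][125:175,165:330],None,fx=3.6,fy=3.6,interpolation=cv2.INTER_CUBIC)
o=np.zeros((590,600,3),np.uint8); o[:a.shape[0],:a.shape[1]]=a; o[405:405+b.shape[0],:b.shape[1]]=b
cv2.imwrite("pics/end.png",cv2.convertScaleAbs(o,alpha=1.3,beta=15))
E
```

```text
[ 0.44157153 -0.09412133  0.24499291] 0.05754622417310131 [ 0.70781293 -0.98066287  0.33763862]
```

View pics/end.png

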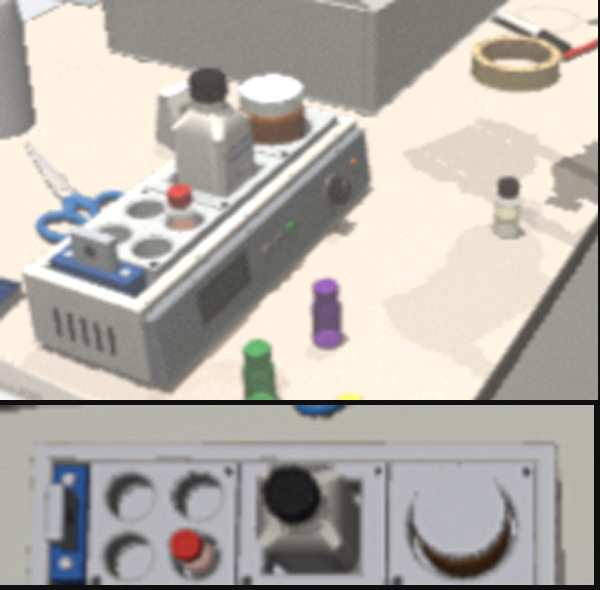

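The final picture shows the filler flush in the gap and the red vial, bottle and jar upright in their pockets. The black vial and tape roll haven't moved, so I'm handing in.

```bash
python3 -c "
from rig import sign_off; print(sign_off())"
```

```text
the job is handed in; nothing more can be done
None
```

The job is handed in at about 25 s on the robot's clock: the filler bar went fully down first, then the red-capped vial, jar and bottle were stood upright at full depth in their own pockets and released, and the black-capped vial and tape roll were not touched; the sign-off returned no verdict.

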